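# Set the odd option rocker with the stylus

### The job

One rocker in the option switch bank is set the other way from its neighbours. Lift the setting stylus out of the rack by its handle, press down the raised end of that rocker with the stylus tip until it is fully over and all four lean the same way, then hang the stylus back upright in its hole and let go. Keep the gripper off the rockers and leave the other three as they are.

Things in the scene. Friction and masses are not known exactly. Their poses are not given: they have to be found in the camera images.
- stylus: Setting stylus, 145 mm long, 120 g, hanging upright in the rack's middle hole by its guard. Origin at the lower tip, z up along it: steel shaft 10 mm diameter with round end to z = 75 mm; round black guard disc 44 mm diameter, z = 75 to 80 mm; plain round black handle 18 mm diameter, z = 80 to 145 mm, grasped here.
- stylus_home (a point): Mouth centre of the stylus's hole, a 24 mm through hole in the aluminium rack's top, 95 mm above the bench; fixed. Home: guard on the rack, tip 75 mm below this point. z up, y along the rack (70 x 180 mm), yaw within 0.3 rad. A screwdriver and a T-handle hex driver stand 63 mm either side along y, up to 35 mm above the rack. Rack may be left or right of the bank.
- odd_pivot (a point): Mid hinge axis of the odd rocker, fixed, 61 mm above the bench on a grey box 100 x 200 x 45 mm. x across the row, away from the robot (yaw within 0.3 rad), y along it, z up. Rocker: white flat paddle 54 (x) x 24 (y) x 8 mm centred on the axis. Four equal rockers stand 42 mm apart; the odd one may be any. It starts with +x end up: press down near x = +18 mm.
- rocker_odd (a joint): Tilt of the odd rocker about y, rad: -0.35 = +x end fully up, 0 = level, +0.35 = +x end fully down (firm stops). Starts near -0.33, must end near +0.35. It turns stiffly (about 3 N at 18 mm from the axis) and stays where left.
- rocker_b (a joint): Tilt of one of the other three rockers, same meaning; starts near +0.33 (+x end down) and must stay so.
- rocker_c (a joint): Tilt of one of the other three rockers, same meaning; starts near +0.33 (+x end down) and must stay so.
- rocker_d (a joint): Tilt of one of the other three rockers, same meaning; starts near +0.33 (+x end down) and must stay so.
Things that resemble listed ones, but are neither listed nor needed, are in the scene too. What is meant by the stylus is not turquoise, and is the larger of those in its own colour.

How it is judged:
By the outcome, as a careful person would: the job done as asked, in the order asked, and still so for the second after the job is handed in, with the robot touching nothing.
It also fails if it takes over 42 s, if anything falls off the work surface, if the arm or the gripper's body presses on something with over 40 N, if the wrist force passes 120 N, or if a joint passes its speed limit or range.

### The arm

A 6-joint arm with a two-finger parallel gripper is mounted at the origin on the work surface. World frame = base frame: x ahead of the robot, y to its left, z up, the work surface at z = 0. Lengths are in mm, angles in rad, forces in N, time in s.
With the tool pointing down it reaches from about 275 to 750 mm from the base axis. Payload 10.2 kg.
Tool frame: the origin (TCP) lies midway between the tips of the shut fingers; the grasp point (between the pads) lies 19 mm behind it; z points along the fingers, y is the direction in which the jaws open and shut (so a half turn about z gives the same grasp; the last joint's range is limited). The gripper opens to 85 mm and grips with 20 to 120 N. Pads are 22 mm wide; open, the fingers measure 114 mm over their backs; the gripper's body (76 mm by 85 mm) begins 54 mm behind the grasp point. The pads swing forward as they close: fully open they stand 13 mm farther back than shut.
Start: joints at [-1.495, 0.313, 1.498, -0, 1.331, -0.223], TCP at [154.533, -501.748, 231.294] pointing down, gripper open.
Joint ranges: [-2.94, 2.94], [-0.97, 2.17], [0.19, 2.56], [-1.23, 4.37], [0.02, 3.11], [-2.88, 2.88]. Speed limits (rad/s): [2.39, 2.39, 3.01, 3.14, 3.14, 3.14].

### API

Orientations are given as a unit quaternion [w, x, y, z].
In Python, from rig import ctrl gives the robot as it stands.
- The arm moves only by the tool carry_out, never from a script. Its argument "plan" is a list of rows, each a list of 3 entries, a list of its own where there are three numbers: the finger opening in mm, from 0 to 85.4, then the shift along the tool's x, y, z in mm, then the turn, a rotation vector about the tool's x, y, z in units of 6 degrees (1.0 is 6 degrees). In form: [[grip, [x, y, z], [ax, ay, az]], ...]. A call has 1 to 20 rows; each row shifts and turns the commanded pose from where the row before left it, along the tool's axes as they then stand; what a row does not reach is not made up. A row lasts 1/12 s, in which the tool goes at most 41.7 mm and 7.16 degrees, less where a joint would pass 70% of its speed; a pose out of reach is approached as far as the arm can. A call with a gripper value outside its range is refused whole. The fingers move at their own pace and stop on an object; "grip_force" is the grip in N (left out, the last holds). Time passes only in rows, so rows that do not move let the fingers close. It gives the time, the measured TCP pose, the force and the opening at its end, in the units of the state.
- ctrl.sense(): the state, without advancing time (a new reading comes with each control period).
- ctrl.capture(name): name is "scene" or "top" or "wrist"; returns a dict with "color" (400x640x3 uint8, blue, green, red), "range_z" (400x640 float32, mm along the optical axis (not along the pixel's ray), 0 where there is no reading), "fx", "fy", "cx", "cy" (pixels), "cam_to_world" (4x4, takes a point from camera to world coordinates); the wrist camera has in their place "tool_from_camera" (4x4, takes a point from camera to tool coordinates, whose origin is the TCP and whose axes are the flange's). Camera axes: x right, y up, looking along -z (the intrinsics and any distortion apply to the point x, -y, -z); pixel columns grow to the right and rows downward; lengths in mm; the calibration is good to about 2 mm. A picture is of the moment at which its call begins: read the wrist's pose just before it.
- ctrl.finish_job(): hands the job in, once; it reports no verdict.
The state is a dict: "time_s": time; "joints": joint angles; "dq": joint speeds; "tau": joint torques, N m; "eef_pos": TCP position; "ee_rot": TCP orientation; "force": force on the tool from outside, world axes, zero at the start; "wrist_torque": the same for the moment, N m; "grip_width": opening from 0.0 (shut) to 1.0 (fully open).
Only numpy, scipy, OpenCV 4.12 (cv2) and the standard library are available. Lean on these libraries where they do the work, as an engineer would, in place of code of your own. Each camera call takes 0.05 s, during which the arm holds its last target.

## Working session

There is one attempt and no reset: what is moved stays moved. The work goes in short steps, Python scripts to look and compute and a tool call to move; the robot and the scene stay as the last step left them, time stands still between calls to the robot, and variables do not carry over. Pictures are saved under pics/ and viewed, and the job is handed in when it is done.

Besides the shell and the picture viewer there is one more tool, called after "Request:" as a command line: name --argument value ..., lists and objects as JSON in quotes. carry_out: Moves the arm, as the interface text tells. Its arguments: {"type":"object","properties":{"plan":{"type":"array"},"grip_force":{"type":"number"}},"required":["plan"]}

```bash
ls; mkdir -p pics; cat > h.py <<'E'
import numpy as np,cv2,pickle
from rig import ctrl
def snap(n,tag):
    c=ctrl.capture(n); cv2.imwrite(f'pics/{tag}.png',c['color']); pickle.dump(c,open(f'pics/{tag}.pkl','wb')); return c
def px(c,u,v,z=None,M=None):
    if z is None: z=c['range_z'][int(round(v)),int(round(u))]
    p=np.array([(u-c['cx'])/c['fx']*z,-(v-c['cy'])/c['fy']*z,-z,1]); M=c['cam_to_world'] if M is None else M
    return (M@p)[:3]
E
python3 - <<'E'
from h import *
s=ctrl.sense();print(s)
for n in ('scene','top'):
    c=snap(n,n+'0'); print({k:v for k,v in c.items() if k not in('color','range_z')})
E
```

```text
pics
{'time_s': 0.0, 'joints': array([-1.49541613e+00,  3.13453327e-01,  1.49846017e+00, -3.06419273e-06,
        1.33098574e+00, -2.23436750e-01]), 'dq': array([ 3.35489615e-04,  4.45415506e-04, -7.07334790e-05,  5.42915024e-04,
        4.00331231e-04,  1.55215694e-03]), 'tau': array([ 3.52117313e-04, -4.12265790e+01, -2.59738612e+01, -1.78491005e-04,
        4.16212308e-03, -5.21319265e-06]), 'eef_pos': array([ 154.50357539, -501.47619365,  230.72468261]), 'ee_rot': array([-6.51608347e-04,  9.88859036e-01,  1.48853551e-01,  4.68336525e-05]), 'force': array([-0.17090652, -0.37741489, -0.22076835]), 'wrist_torque': array([ 0.01351769, -0.01437496,  0.05551324]), 'grip_width': 0.9997324384130725}
{'fx': 410.9466932234723, 'fy': 410.9466932234723, 'cx': 321.9548204577002, 'cy': 195.87855207542086, 'cam_to_world': array([[ 2.18549228e-01, -6.44423756e-01,  7.32771628e-01,
         1.15575969e+03],
       [ 9.75786204e-01,  1.37546139e-01, -1.70065703e-01,
        -1.69916496e+02],
       [ 8.80447076e-03,  7.52196173e-01,  6.58880413e-01,
         6.42468075e+02],
       [ 0.00000000e+00,  0.00000000e+00,  0.00000000e+00,
         1.00000000e+00]])}
{'fx': 364.96046446750927, 'fy': 364.96046446750927, 'cx': 322.8296801311023, 'cy': 200.37475679965564, 'cam_to_world': array([[-1.23648396e-02,  9.82915357e-01, -1.83642345e-01,
         3.66952752e+02],
       [-9.99172868e-01, -1.92605580e-02, -3.58135596e-02,
        -3.18976031e+01],
       [-3.87387518e-02,  1.83047620e-01,  9.82340510e-01,
         8.11559966e+02],
       [ 0.00000000e+00,  0.00000000e+00,  0.00000000e+00,
         1.00000000e+00]])}
```

View pics/scene0.png

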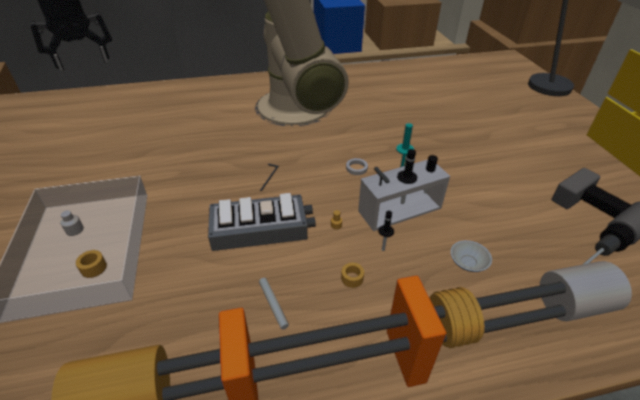

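View pics/top0.png

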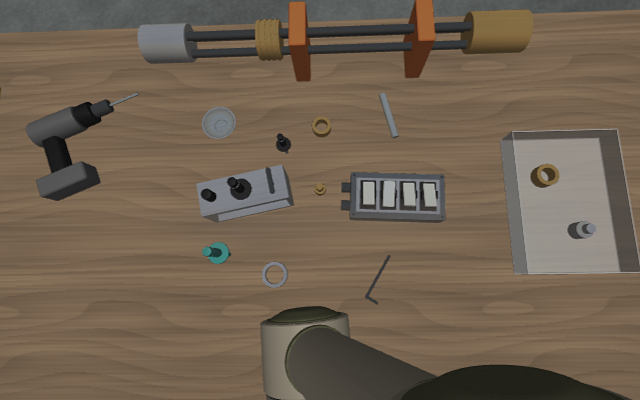

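```bash
python3 - <<'E'
from h import *
a=cv2.imread('pics/scene0.png');b=cv2.imread('pics/top0.png')
cv2.imwrite('pics/sc.png',cv2.resize(a[110:270,190:460],None,fx=2.9,fy=2.9,interpolation=cv2.INTER_CUBIC))
cv2.imwrite('pics/tc.png',cv2.resize(b[120:270,190:450],None,fx=3,fy=3,interpolation=cv2.INTER_CUBIC))
E
```

```text
(no output)
```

View pics/sc.png

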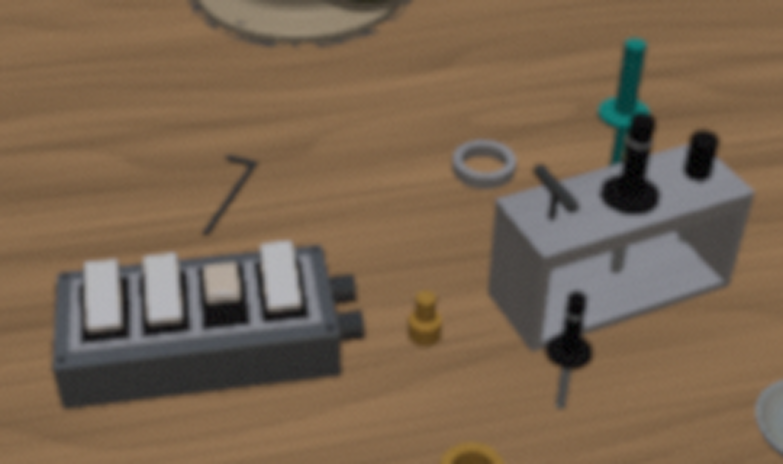

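View pics/tc.png

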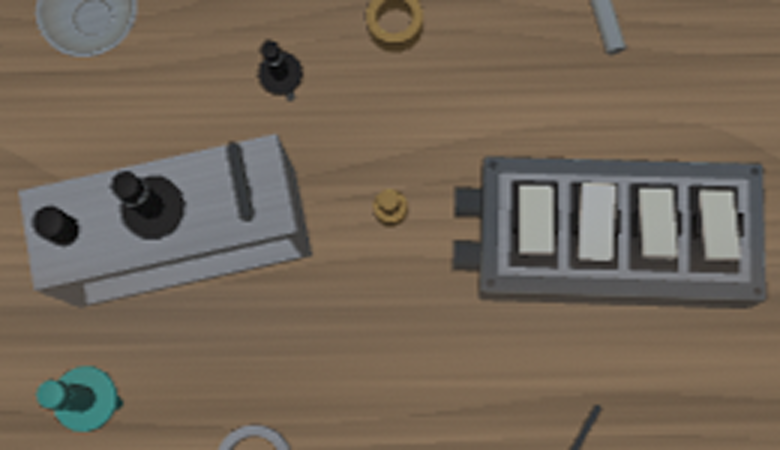

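```bash
cat > m.py <<'E'
from h import *
def cloud(tag):
    c=pickle.load(open(f'pics/{tag}.pkl','rb')); z=c['range_z']; v,u=np.mgrid[:400,:640]
    P=np.stack([(u-c['cx'])/c['fx']*z,-(v-c['cy'])/c['fy']*z,-z,np.ones_like(z)],-1)@c['cam_to_world'].T
    return P[...,:3],z>0,c['color'].astype(int)
if __name__=='__main__':
  for t in('top0','scene0'):
    P,ok,col=cloud(t); X,Y,Z=P[...,0],P[...,1],P[...,2]
    print(t,'bench',np.median(Z[ok&(abs(Z)<15)]))
    R=ok&(X>300)&(X<500)&(Y>30)&(Y<330)
    m=R&(abs(Z-95)<5)&(col.min(-1)>90)
    q=P[m]; r=cv2.minAreaRect(q[:,:2].astype(np.float32)); print('rack',m.sum(),np.median(q[:,2]),r)
    m=R&(abs(Z-99)<6)&(col.max(-1)<60); q=P[m]; print('guard',m.sum(),q.mean(0) if m.sum() else'',q.min(0),q.max(0))
    for lo,hi in((108,125),(125,145),(145,160),(160,180)):
        m=R&(Z>lo)&(Z<hi); q=P[m]; print(lo,m.sum(),np.median(q,0) if m.sum() else '',q.min(0) if m.sum() else '',q.max(0) if m.sum() else '')
    m=ok&(X>300)&(X<500)&(Y>-280)&(Y<-20)&(Z>48)&(Z<85)&(col.min(-1)>120)&(col.max(-1)-col.min(-1)<70)
    n,l,st,ce=cv2.connectedComponentsWithStats(m.astype(np.uint8),connectivity=4)
    for i in range(1,n):
        if st[i,4]<40: continue
        q=P[l==i]; A=np.c_[q[:,:2]-q[:,:2].mean(0),np.ones(len(q))]; f=np.linalg.lstsq(A,q[:,2],rcond=None)[0]
        print('pad',ce[i],st[i,4],q.mean(0),f,cv2.minAreaRect(q[:,:2].astype(np.float32)))
    m=ok&(X>300)&(X<500)&(Y>-280)&(Y<-20)&(Z>38)&(Z<60)&(col.max(-1)<125)
    print('box',cv2.minAreaRect(P[m][:,:2].astype(np.float32)))
E
python3 m.py
```

```text
top0 bench 0.07254942462532199
rack 441 95.06903061247397 ((492.0410461425781, 177.99050903320312), (24.936704635620117, 131.56613159179688), 5.393993854522705)
guard 15 [400.653096   201.22807003  97.80074456] [393.62698994 199.42167547  93.02805466] [407.49430179 204.01223286 101.62026363]
108 22 [399.66115725 200.67019406 114.64876013] [393.18704079 199.5683153  108.07816139] [408.62237013 205.23105456 124.91594158]
125 80 [401.28038646 204.03472442 142.76457749] [392.40898443 199.00159279 125.03416854] [409.42874533 215.95927841 144.99812207]
145 26 [402.09747812 207.35868852 145.96220959] [395.77920242 200.32367982 145.05645638] [408.52513407 215.13908729 147.36805133]
160 3 [303.99435219  31.79261523 178.35372607] [303.83061568  30.05157932 176.56276742] [304.03807607  33.66177701 178.93708513]
pad [430.46153846 203.17307692] 52 [ 495.19304699 -224.2650384    71.58012557] [-2.49658943e-01  3.49594031e-02  7.15801256e+01] ((495.4265441894531, -224.28146362304688), (9.086462020874023, 22.35746192932129), 0.02407398819923401)
box ((481.85662841796875, -160.4883270263672), (198.78753662109375, 36.17722702026367), 89.96983337402344)
scene0 bench 1.1609048868308491
rack 133 96.210910250648 ((495.30181884765625, 174.29843139648438), (21.13571548461914, 112.53514862060547), 11.259777069091797)Traceback (most recent call last):
  File "m.py", line 13, in <module>
    m=R&(abs(Z-99)<6)&(col.max(-1)<60); q=P[m]; print('guard',m.sum(),q.mean(0) if m.sum() else'',q.min(0),q.max(0))
                                                                                                  ~~~~~^^^
    return umr_minimum(a, axis, None, out, keepdims, initial, where)
ValueError: zero-size array to reduction operation minimum which has no identity
```

Extents too tight in x; widen to 600.

```bash
sed -i 's/X<500/X<600/g; s/X>300/X>350/g; s/Y>30)/Y>70)/; s/Y<330/Y<310/; s/q.min(0),q.max(0))$/)/' m.py; python3 m.py
```

```text
top0 bench 0.07254942462532199
rack 2227 95.04165777166406 ((525.3712158203125, 159.38363647460938), (70.51079559326172, 180.70298767089844), 11.797738075256348)
guard 252 [516.33585493 161.96543487  99.98630891]
108 131 [517.83527681 157.29007711 120.25208383] [393.18704079  88.45165028 108.07816139] [564.37485505 223.60797086 124.98993993]
125 292 [515.31985452 202.60004021 129.30932445] [392.40898443  88.99554261 125.0147044 ] [561.53095317 231.54078778 144.99812207]
145 55 [518.46721605 161.14781787 147.02918862] [395.77920242 151.6173837  145.05645638] [533.39918238 215.13908729 159.88305304]
160 74 [526.34680903 160.10648157 164.80729424] [518.39673449 152.5353868  160.29028184] [535.53353901 168.26654547 167.28861943]
pad [388.41134752 193.30141844] 282 [ 518.75993355 -141.04753043   64.87849246] [ 3.32375698e-01 -1.05573935e-02  6.48784925e+01] ((518.658203125, -141.07278442382812), (22.88248062133789, 50.611549377441406), 87.96776580810547)
pad [368.01659751 192.4813278 ] 241 [521.51120018 -98.95928183  65.00575333] [-3.44245838e-01  1.59072203e-02  6.50057533e+01] ((521.790
[... 1695 characters left out ...]
4304 -0.10198234 64.46090971] ((513.3441772460938, -183.46142578125), (23.735092163085938, 59.26785659790039), 87.5268325805664)
pad [224.73992674 210.77655678] 273 [ 516.43305179 -225.12243424   64.51934456] [-3.36269257e-01 -5.95856883e-02  6.45193446e+01] ((515.154052734375, -225.42124938964844), (23.08160400390625, 53.96359634399414), 87.05516052246094)
pad [265.90243902 206.55284553] 123 [ 524.62685607 -141.65231011   67.53063993] [ 3.04518999e-01 -2.43547735e-02  6.75306399e+01] ((521.0389404296875, -141.08377075195312), (20.684066772460938, 49.236507415771484), 85.27303314208984)
box ((518.6543579101562, -162.99069213867188), (200.1252899169922, 103.41602325439453), 86.74056243896484)
```

Request:
carry_out --plan '[[85,[0,0,0],[0,0,-1]],[85,[0,0,0],[0,0,-1]],[85,[0,0,0],[0,0,-1]],[85,[0,0,0],[0,0,-1]],[85,[0,0,0],[0,0,-1]],[85,[0,0,0],[0,0,-1]],[85,[0,0,0],[0,0,-1]],[70,[0,0,0],[0,0,-1]],[70,[0,0,0],[0,0,-1]],[60,[0,0,0],[0,0,-1]],[60,[0,0,0],[0,0,-1]],[60,[0,0,0],[0,0,-1]],[60,[0,0,0],[0,0,-1]],[60,[0,0,0],[0,0,-1]],[60,[0,0,0],[0,0,0]]]'

```text
time_s: 1.35
eef_pos: [154.5, -501.6, 231.0]
ee_rot: [-0.0, 0.634, 0.773, 0.0]
force: [0.8, -0.8, -1.3]
grip_width: 0.702
```

```bash
cat >> h.py <<'E'
from scipy.spatial.transform import Rotation as Rn
def st():
    s=ctrl.sense(); q=s['ee_rot']; R=Rn.from_quat([q[1],q[2],q[3],q[0]]).as_matrix(); return s,s['eef_pos'],R
def go(t):
    s,p,R=st(); print('t',s['time_s'],'p',p.round(1),'F',s['force'].round(1),'w',s['grip_width'],'j',s['joints'].round(2)); print(R.round(4)); print('shift',(R.T@(np.array(t)-p)).round(1))
E
python3 -c "
from h import *
go([526.5,159.8,240])"
```

```text
t 1.35 p [ 154.5 -501.6  231. ] F [ 0.8 -0.8 -1.3] w 0.7021533375421272 j [-1.5   0.31  1.5  -0.    1.33 -1.69]
[[-1.965e-01  9.805e-01 -1.000e-04]
 [ 9.805e-01  1.965e-01  7.000e-04]
 [ 7.000e-04  1.000e-04 -1.000e+00]]
shift [575.4 494.7  -8.6]
```

Request:
carry_out --plan '[[60,[10,8,-1],[0,0,0]],[60,[20,17,0],[0,0,0]],[60,[21,18,0],[0,0,0]],[60,[21,18,0],[0,0,0]],[60,[21,18,0],[0,0,0]],[60,[21,18,0],[0,0,0]],[60,[21,18,0],[0,0,0]],[60,[21,18,0],[0,0,0]],[60,[21,18,0],[0,0,0]],[60,[21,18,0],[0,0,0]],[60,[21,18,0],[0,0,0]],[60,[21,18,0],[0,0,0]],[60,[21,18,0],[0,0,0]],[60,[21,18,0],[0,0,0]],[60,[21,18,0],[0,0,0]],[60,[21,18,0],[0,0,0]],[60,[21,18,0],[0,0,0]],[60,[21,18,0],[0,0,0]],[60,[21,18,0],[0,0,0]],[60,[21,18,0],[0,0,0]]]'

```text
time_s: 3.02
eef_pos: [418.7, -32.7, 232.3]
ee_rot: [-0.0, 0.637, 0.771, -0.0]
force: [1.3, -0.7, -0.8]
grip_width: 0.701
```

Request:
carry_out --plan '[[60,[21,18,0],[0,0,0]],[60,[21,18,0],[0,0,0]],[60,[21,18,-2],[0,0,0]],[60,[21,18,-2],[0,0,0]],[60,[21,18,-2],[0,0,0]],[60,[21,18,-1],[0,0,0]],[60,[20,17,0],[0,0,0]],[60,[10,11,0],[0,0,0]],[60,[10,10,0],[0,0,0]],[60,[0,0,0],[0,0,0]],[60,[0,0,0],[0,0,0]]]'

```text
time_s: 3.93
eef_pos: [529.3, 157.0, 238.8]
ee_rot: [-0.0, 0.636, 0.772, -0.0]
force: [-0.9, -1.4, -1.4]
grip_width: 0.701
```

```bash
python3 -c "
from h import *
go([526.5,159.8,240])
c=snap('wrist','w1');print({k:v for k,v in c.items() if k not in('color','range_z')})"
```

```text
t 3.9333 p [529.3 157.  238.8] F [-0.9 -1.4 -1.4] w 0.7014512276664758 j [ 0.08  0.37  1.4  -0.    1.37 -0.12]
[[-1.915e-01  9.815e-01 -1.000e-03]
 [ 9.815e-01  1.915e-01 -2.000e-04]
 [-0.000e+00 -1.000e-03 -1.000e+00]]
shift [ 3.3 -2.2 -1.2]
{'fx': 288.5220944293723, 'fy': 288.5220944293723, 'cx': 318.4585953859006, 'cy': 203.11352477100448, 'tool_from_camera': array([[-3.10342847e-04,  9.53705699e-01,  3.00741324e-01,
         7.80167722e+01],
       [ 9.99999944e-01,  3.33938122e-04, -2.70526848e-05,
        -1.52553554e+00],
       [-1.26229293e-04,  3.00741299e-01, -9.53705749e-01,
        -1.42179729e+02],
       [ 0.00000000e+00,  0.00000000e+00,  0.00000000e+00,
         1.00000000e+00]])}
```

View pics/w1.png

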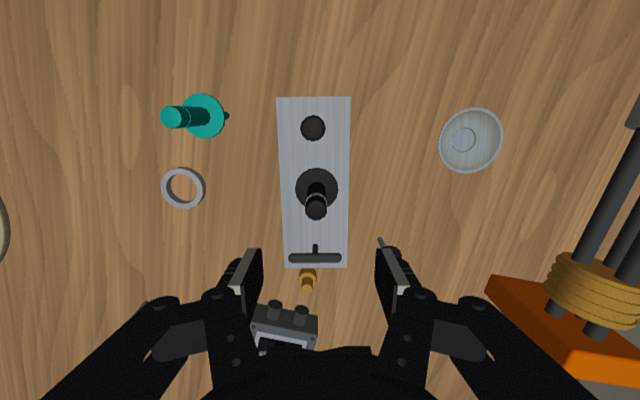

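```bash
python3 - <<'E'
from h import *
s,p,R=st(); c=pickle.load(open('pics/w1.pkl','rb')); T=np.eye(4);T[:3,:3]=R;T[:3,3]=p; M=T@c['tool_from_camera']
z=c['range_z'];v,u=np.mgrid[:400,:640]
P=np.stack([(u-c['cx'])/c['fx']*z,-(v-c['cy'])/c['fy']*z,-z,np.ones_like(z)],-1)@M.T
P=P[...,:3]; r=(abs(u-317)<60)&(v>90)&(v<250)&(z>0)
m=r&(P[...,2]>160)&(P[...,2]<172)&(abs(P[...,0]-527)<25)&(abs(P[...,1]-160)<25); q=P[m]; print('top',m.sum(),q.mean(0),np.median(q[:,2]),cv2.minAreaRect(q[:,:2].astype('f4')))
m=(z>0)&(abs(P[...,2]-95)<4)&(c['color'].min(-1)>100)&(abs(u-315)<45)&(v<275);q=P[m];print('rack',np.median(q[:,2]),cv2.minAreaRect(q[:,:2].astype('f4')))
m=r&(abs(P[...,2]-100)<3)&(c['color'].max(-1)<80)&(abs(P[...,1]-160)<35);q=P[m];print('guard',np.median(q[:,2]),cv2.minEnclosingCircle(q[:,:2].astype('f4')))
for k in range(105,166,10):
    m=r&(abs(P[...,2]-k)<5)&(abs(P[...,0]-527)<25)&(abs(P[...,1]-160)<25);print(k,P[m].mean(0),cv2.minAreaRect(P[m][:,:2].astype('f4')))
E
```

```text
top 384 [524.58423528 160.13945751 164.45951327] 164.60705318966598 ((524.626953125, 159.52488708496094), (16.845529556274414, 17.135257720947266), 10.157654762268066)
rack 94.85682327434728 ((522.8920288085938, 156.86044311523438), (70.1601791381836, 180.4871826171875), 11.613173484802246)
guard 99.7865080266765 ((524.4534301757812, 159.7038116455078), 21.644941329956055)
105 [523.56010423 164.31761951 100.87485269] ((524.2506103515625, 161.720458984375), (42.33380126953125, 37.38791275024414), 6.131519317626953)
115 [523.2654177  166.21619968 114.90852317] ((523.3543701171875, 164.80520629882812), (17.065706253051758, 6.371234893798828), 13.978889465332031)
125 [523.89152328 166.1863517  124.92882561] ((523.3662109375, 165.0120391845703), (16.749296188354492, 5.837203025817871), 14.15023136138916)
135 [523.30339569 166.20535793 135.02123396] ((523.02392578125, 164.7320556640625), (17.052959442138672, 6.541561126708984), 16.24401092529297)
145 [523.68494333 166.06059061 146.52420728] ((523.3831787109375, 164.1446533203125), (17.922834396362305, 8.29698657989502), 14.133981704711914)
155 [523.39434363 165.96034721 155.31033259] ((523.230224609375, 164.49691772460938), (17.37432861328125, 6.984010696411133), 15.524099349975586)
165 [524.58423528 160.13945751 164.45951327] ((524.626953125, 159.52488708496094), (16.845529556274414, 17.135257720947266), 10.157654762268066)
```

Request:
carry_out --plan '[[60,[2,-2,10],[0,0,0]],[60,[2,-1.5,15],[0,0,0]],[60,[0,0,15],[0,0,0]],[60,[0,0,15],[0,0,0]],[60,[0,0,15],[0,0,0]],[60,[0,0,15],[0,0,0]],[60,[0,0,15],[0,0,0]],[60,[0,0,15],[0,0,0]],[60,[0,0,10],[0,0,0]],[60,[0,0,4],[0,0,0]],[60,[0,0,0],[0,0,0]],[60,[0,0,0],[0,0,0]]]'

```text
time_s: 4.98
eef_pos: [525.6, 160.0, 111.0]
ee_rot: [0.0, 0.635, 0.772, 0.0]
force: [1.0, 0.6, -0.0]
grip_width: 0.697
```

```bash
python3 -c "
from h import *
go([525,160,109])
c=snap('wrist','w2')"
```

```text
t 4.9833 p [525.6 160.  111. ] F [ 1.   0.6 -0. ] w 0.6970910189171167 j [ 0.08  0.49  1.58 -0.    1.08 -0.11]
[[-1.923e-01  9.813e-01  9.000e-04]
 [ 9.813e-01  1.923e-01  1.000e-04]
 [-1.000e-04  9.000e-04 -1.000e+00]]
shift [ 0.1 -0.6  2. ]
```

View pics/w2.png

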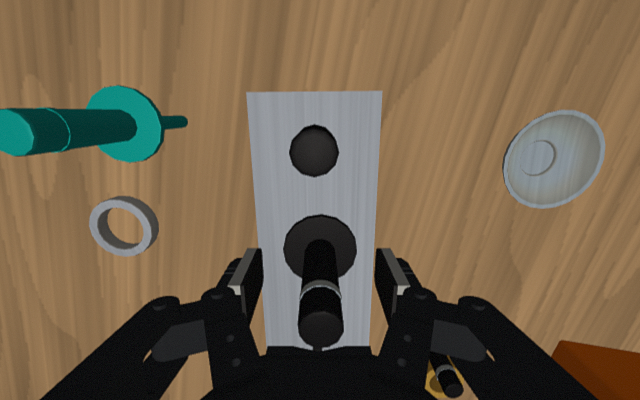

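Request:
carry_out --plan '[[40,[0,0,1],[0,0,0]],[25,[0,0,0],[0,0,0]],[10,[0,0,0],[0,0,0]],[5,[0,0,0],[0,0,0]],[5,[0,0,0],[0,0,0]],[5,[0,0,0],[0,0,0]],[5,[0,0,0],[0,0,0]],[5,[0,0,0],[0,0,0]],[5,[0,0,0],[0,0,0]],[5,[0,0,0],[0,0,0]]]' --grip_force 70

```text
time_s: 5.87
eef_pos: [525.6, 160.2, 109.7]
ee_rot: [0.0, 0.635, 0.772, 0.0]
force: [-0.9, 0.2, 5.4]
grip_width: 0.195
```

```bash
python3 -c "
from h import *
go([525.5,160,220])"
```

```text
t 5.8667 p [525.6 160.2 109.7] F [-0.9  0.2  5.4] w 0.19517763466346197 j [ 0.08  0.49  1.58  0.    1.07 -0.11]
[[-1.929e-01  9.812e-01  8.000e-04]
 [ 9.812e-01  1.929e-01  1.000e-04]
 [-0.000e+00  8.000e-04 -1.000e+00]]
shift [  -0.2   -0.  -110.3]
```

Request:
carry_out --plan '[[5,[0,0,-3],[0,0,0]],[5,[0,0,-6],[0,0,0]],[5,[0,0,-10],[0,0,0]],[5,[0,0,-12],[0,0,0]],[5,[0,0,-12],[0,0,0]],[5,[0,0,-12],[0,0,0]],[5,[0,0,-12],[0,0,0]],[5,[0,0,-12],[0,0,0]],[5,[0,0,-12],[0,0,0]],[5,[0,0,-12],[0,0,0]],[5,[0,0,-6],[0,0,0]],[5,[0,0,-1],[0,0,0]],[5,[0,0,0],[0,0,0]],[5,[0,0,0],[0,0,0]]]'

```text
time_s: 7.03
eef_pos: [525.0, 160.2, 218.7]
ee_rot: [-0.0, 0.635, 0.772, -0.0]
force: [0.1, -0.2, -2.5]
grip_width: 0.191
```

```bash
python3 -c "
from h import *
go([537,-142,219])
a=snap('scene','s2')['color'];b=snap('top','t2')['color']
cv2.imwrite('pics/s2c.png',cv2.resize(a[60:260,300:520],None,fx=3,fy=3,interpolation=2))
cv2.imwrite('pics/t2c.png',cv2.resize(b[120:270,190:450],None,fx=3,fy=3,interpolation=2))"
```

```text
t 7.0333 p [525.  160.2 218.7] F [ 0.1 -0.2 -2.5] w 0.19112956554857718 j [ 0.08  0.38  1.44  0.    1.32 -0.11]
[[-1.929e-01  9.812e-01 -1.100e-03]
 [ 9.812e-01  1.929e-01 -1.000e-04]
 [ 1.000e-04 -1.100e-03 -1.000e+00]]
shift [-298.8  -46.5   -0.3]
```

View pics/s2c.png

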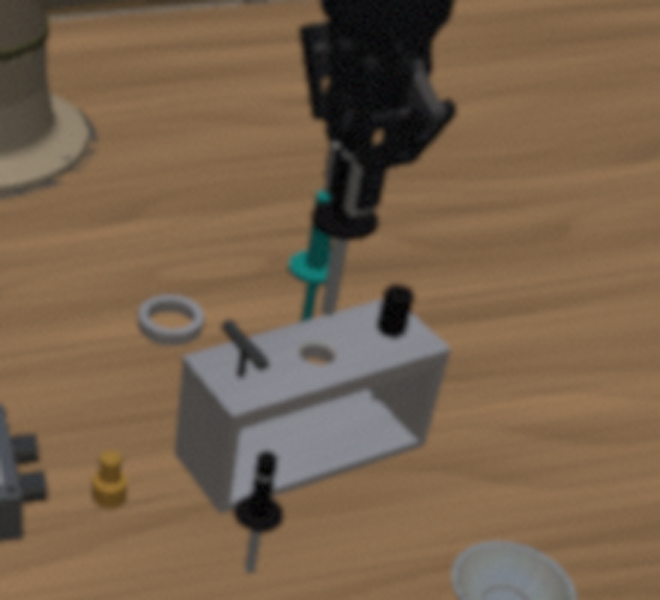

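View pics/t2c.png

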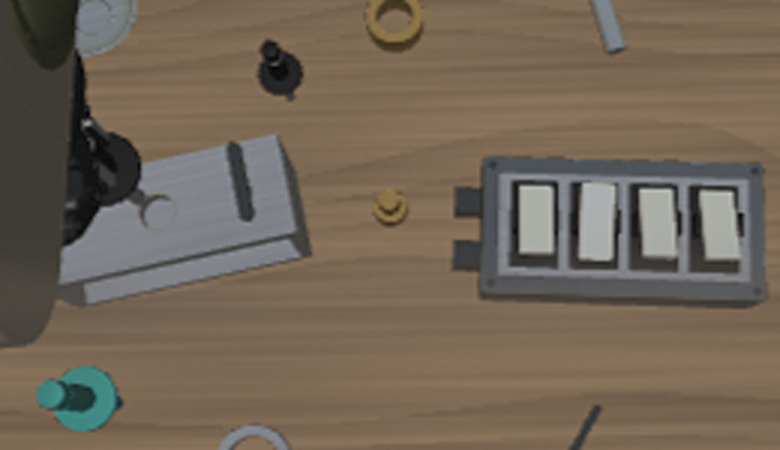

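```bash
cat >> h.py <<'E'
def plane(c,u,v,h):
    a=px(c,u,v,1.0); o=c['cam_to_world'][:3,3]; d=a-o; return o+d*(h-o[2])/d[2]
E
python3 - <<'E'
from h import *
s=pickle.load(open('pics/s2.pkl','rb'));t=pickle.load(open('pics/t2.pkl','rb'))
print(plane(s,405.7,177.3,95),plane(t,242.7,190.3,95))
# triangulate shaft: tip in scene at px, ; axis predicted
def proj(c,p):
    q=np.linalg.inv(c['cam_to_world'])@np.r_[p,1]; return c['cx']+c['fx']*q[0]/-q[2], c['cy']-c['fy']*q[1]/-q[2]
for z in (129,204,209): 
    u,v=proj(s,[525,160,z]);print(z,(u-300)*3,(v-60)*3)
E
```

```text
[525.44549457 159.6956851   95.        ] [524.86111865 156.45983278  95.        ]
129 324.27730348346614 313.1869729266082
204 341.10545625799693 221.24342258684405
209 342.30089150155663 214.71195344897734
```

Request:
carry_out --plan '[[5,[0,0,-8],[0,0,0]],[5,[0,0,-14],[0,0,0]],[5,[0,0,-8],[0,0,0]],[5,[-9,-1.5,0],[0,0,0]],[5,[-20,-3,0],[0,0,0]],[5,[-20,-3,0],[0,0,0]],[5,[-20,-3,0],[0,0,0]],[5,[-20,-3,0],[0,0,0]],[5,[-20,-3,0],[0,0,0]],[5,[-20,-3,0],[0,0,0]],[5,[-20,-3,0],[0,0,0]],[5,[-20,-3,0],[0,0,0]],[5,[-20,-3,0],[0,0,0]],[5,[-20,-3,0],[0,0,0]],[5,[-20,-3,0],[0,0,0]],[5,[-20,-3,0],[0,0,0]],[5,[-20,-3,0],[0,0,0]],[5,[-20,-4,0],[0,0,0]],[5,[-10,-2,0],[0,0,0]]]'

```text
time_s: 8.72
eef_pos: [536.9, -144.6, 248.7]
ee_rot: [-0.0, 0.636, 0.772, -0.0]
force: [-0.3, 0.7, -2.2]
grip_width: 0.191
```

Request:
carry_out --plan '[[5,[0,0,5],[0,0,0]],[5,[0,0,15],[0,0,0]],[5,[0,0,15],[0,0,0]],[5,[0,0,15],[0,0,0]],[5,[0,0,11],[0,0,0]],[5,[0,0,4],[0,0,0]],[5,[0,0,0],[0,0,0]],[5,[0,0,0],[0,0,0]]]'

```text
time_s: 9.38
eef_pos: [537.5, -141.7, 184.7]
ee_rot: [0.0, 0.635, 0.772, 0.0]
force: [1.4, -0.1, -1.2]
grip_width: 0.193
```

```bash
python3 -c "
from h import *
go([537,-142,185])
a=snap('scene','s3')['color'];b=snap('top','t3')['color'];w=snap('wrist','w3')
cv2.imwrite('pics/s3c.png',cv2.resize(a[110:270,190:350],None,fx=4,fy=3.7,interpolation=2))
cv2.imwrite('pics/t3c.png',cv2.resize(b[140:250,330:460],None,fx=5,fy=5,interpolation=2))"
```

```text
t 9.3833 p [ 537.5 -141.7  184.7] F [ 1.4 -0.1 -1.2] w 0.19250944110696297 j [-0.47  0.42  1.47  0.    1.25 -0.66]
[[-1.933e-01  9.811e-01  4.000e-04]
 [ 9.811e-01  1.933e-01 -1.000e-04]
 [-2.000e-04  4.000e-04 -1.000e+00]]
shift [-0.2 -0.6 -0.3]
```

View pics/s3c.png

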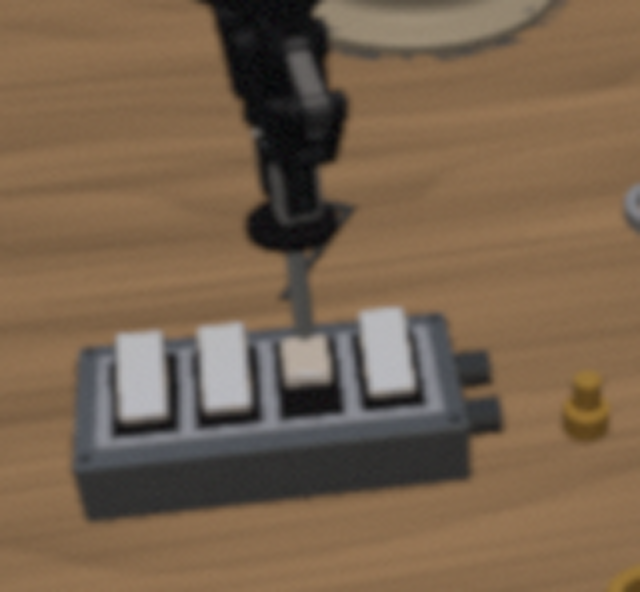

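View pics/t3c.png

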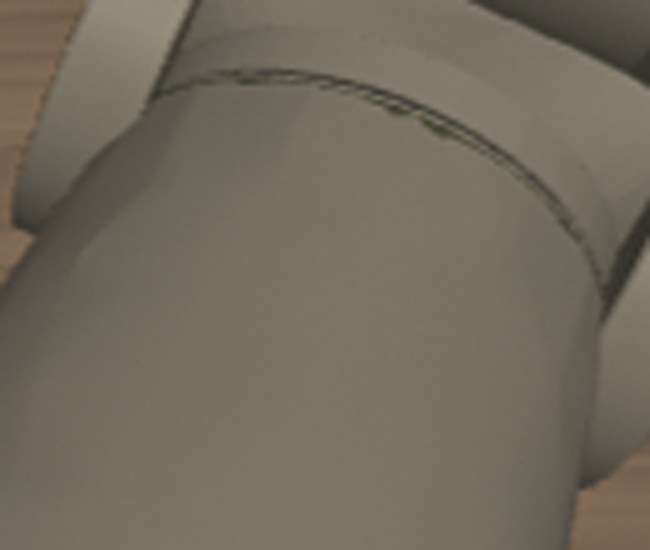

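View pics/w3.png

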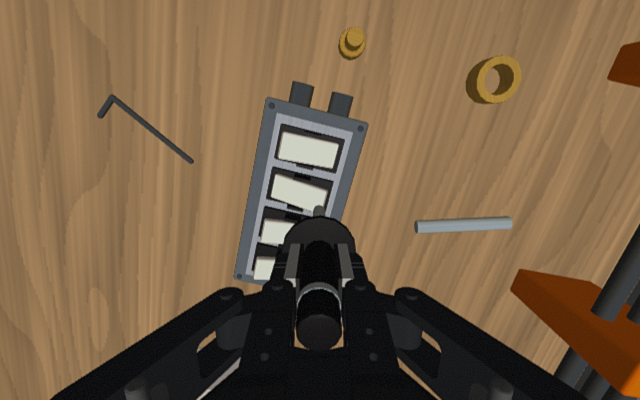

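```bash
python3 - <<'E'
from h import *
s=pickle.load(open('pics/s3.pkl','rb'))
print('tip',plane(s,265.7,200.5,95),plane(s,265.7,200.5,93))
def pc(u,v,h): return plane(s,190+u/4,110+v/3.7,h)
print('odd raised end top edge corners',pc(283,375,74),pc(327,375,74), 'far',pc(278,342,56),pc(323,336,56))
E
```

```text
tip [ 537.13195969 -141.30206511   95.        ] [ 534.87200057 -141.19753141   93.        ]
odd raised end top edge corners [ 543.90819853 -153.76931633   74.        ] [ 548.53038379 -132.19109157   74.        ] far [ 496.44785663 -152.83920826   56.        ] [ 496.3007329  -128.86420675   56.        ]
```

Request:
carry_out --plan '[[5,[0,0,8],[0,0,0]],[5,[0,0,8],[0,0,0]],[5,[0,0,4],[0,0,0]],[5,[0,0,3],[0,0,0]],[5,[0,0,3],[0,0,0]],[5,[0,0,2],[0,0,0]],[5,[0,0,2],[0,0,0]],[5,[0,0,0],[0,0,0]]]'

```text
time_s: 10.2
eef_pos: [537.5, -142.2, 154.2]
ee_rot: [0.0, 0.635, 0.772, 0.0]
force: [0.4, -0.7, 0.2]
grip_width: 0.197
```

```bash
python3 -c "
from h import *
go([537,-142,149])
a=snap('scene','s4')['color']
cv2.imwrite('pics/s4c.png',cv2.resize(a[110:270,190:350],None,fx=4,fy=3.7,interpolation=2))"
```

```text
t 10.2 p [ 537.5 -142.2  154.2] F [ 0.4 -0.7  0.2] w 0.1967277103309034 j [-0.47  0.45  1.51 -0.    1.18 -0.66]
[[-1.929e-01  9.812e-01  5.000e-04]
 [ 9.812e-01  1.929e-01 -3.000e-04]
 [-3.000e-04  4.000e-04 -1.000e+00]]
shift [ 0.3 -0.5  5.2]
```

View pics/s4c.png

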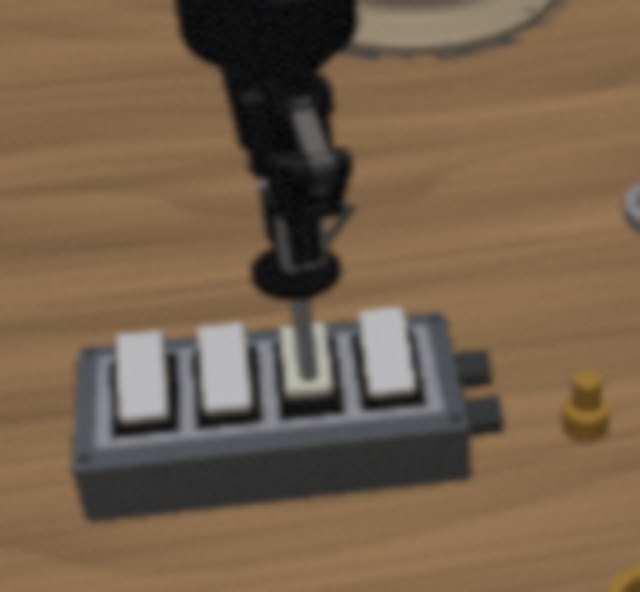

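Request:
carry_out --plan '[[5,[0,0,2],[0,0,0]],[5,[0,0,2],[0,0,0]],[5,[0,0,1],[0,0,0]],[5,[0,0,0],[0,0,0]]]'

```text
time_s: 10.58
eef_pos: [537.4, -142.2, 149.1]
ee_rot: [0.0, 0.635, 0.772, 0.0]
force: [1.8, -0.2, -0.9]
grip_width: 0.192
```

Request:
carry_out --plan '[[5,[0,0,1],[0,0,0]],[5,[0,0,1],[0,0,0]],[5,[0,0,0],[0,0,0]]]'

```text
time_s: 10.83
eef_pos: [537.4, -142.2, 147.5]
ee_rot: [0.0, 0.635, 0.772, -0.0]
force: [1.0, 0.0, 3.2]
grip_width: 0.192
```

Request:
carry_out --plan '[[5,[0,0,1],[0,0,0]],[5,[0,0,0],[0,0,0]]]'

```text
time_s: 11.0
eef_pos: [537.6, -142.4, 147.2]
ee_rot: [0.001, 0.635, 0.772, 0.0]
force: [0.4, 0.3, 8.6]
grip_width: 0.189
```

Request:
carry_out --plan '[[5,[0,0,1],[0,0,0]],[5,[0,0,0],[0,0,0]]]'

```text
time_s: 11.17
eef_pos: [537.7, -142.5, 146.9]
ee_rot: [0.001, 0.635, 0.772, 0.0]
force: [-1.8, 0.3, 13.7]
grip_width: 0.191
```

```bash
python3 -c "
from h import *
go([537,-142,149])
a=snap('scene','s5')['color']
cv2.imwrite('pics/s5c.png',cv2.resize(a[110:270,190:350],None,fx=4,fy=3.7,interpolation=2))"
```

```text
t 11.1667 p [ 537.7 -142.5  146.9] F [-1.8  0.3 13.7] w 0.19139948365076292 j [-0.47  0.46  1.52 -0.    1.16 -0.66]
[[-0.193   0.9812  0.0016]
 [ 0.9812  0.193  -0.0012]
 [-0.0015  0.0014 -1.    ]]
shift [ 0.6 -0.6 -2.1]
```

View pics/s5c.png

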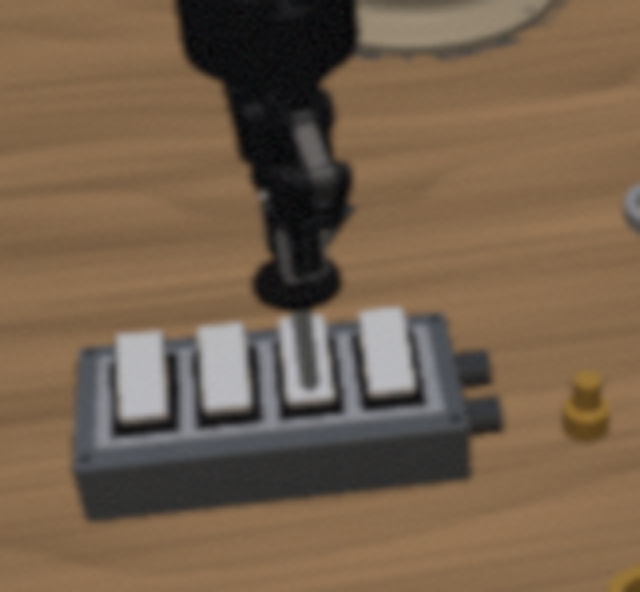

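Request:
carry_out --plan '[[5,[0,0,1],[0,0,0]],[5,[0,0,0],[0,0,0]],[5,[0,0,-4],[0,0,0]],[5,[0,0,-8],[0,0,0]],[5,[0,0,-15],[0,0,0]],[5,[0,0,-15],[0,0,0]],[5,[0,0,-15],[0,0,0]],[5,[0,0,-15],[0,0,0]],[5,[0,0,-15],[0,0,0]],[5,[0,0,-12],[0,0,0]],[5,[0,0,-5],[0,0,0]],[5,[0,0,0],[0,0,0]]]'

```text
time_s: 12.22
eef_pos: [537.4, -142.2, 249.0]
ee_rot: [0.0, 0.635, 0.772, 0.0]
force: [-0.5, 0.6, -1.7]
grip_width: 0.194
```

```bash
python3 -c "
from h import *
go([525.5,159.6,249])
a=snap('scene','s6')['color']
cv2.imwrite('pics/s6c.png',cv2.resize(a[60:260,190:350],None,fx=4,fy=3,interpolation=2))"
```

```text
t 12.2167 p [ 537.4 -142.2  249. ] F [-0.5  0.6 -1.7] w 0.19371997034477964 j [-0.47  0.37  1.37 -0.    1.4  -0.66]
[[-1.929e-01  9.812e-01  7.000e-04]
 [ 9.812e-01  1.929e-01 -5.000e-04]
 [-6.000e-04  6.000e-04 -1.000e+00]]
shift [ 2.984e+02  4.650e+01 -1.000e-01]
```

View pics/s6c.png

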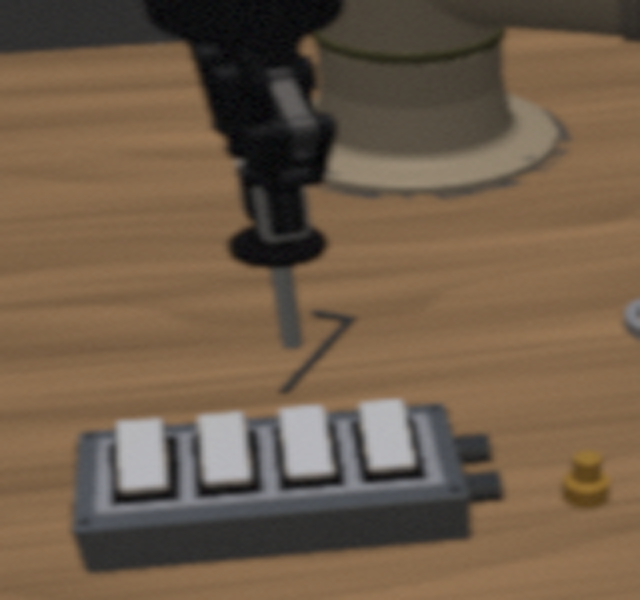

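```bash
sed -i "s/('top0','scene0')/('scene0','s6')/" m.py; python3 m.py | grep -E '^(pad|s)'
```

```text
scene0 bench 1.1609048868308491
pad [286.1124031  204.08914729] 258 [522.66466959 -99.47878528  64.60213304] [-0.31236903 -0.10068891 64.60213304] ((517.6690673828125, -98.8804931640625), (24.892763137817383, 58.11026382446289), 85.7454833984375)
pad [245.47232472 208.43173432] 271 [ 518.14947772 -183.20926852   64.46090971] [-0.28114304 -0.10198234 64.46090971] ((513.3441772460938, -183.46142578125), (23.735092163085938, 59.26785659790039), 87.5268325805664)
pad [224.73992674 210.77655678] 273 [ 516.43305179 -225.12243424   64.51934456] [-3.36269257e-01 -5.95856883e-02  6.45193446e+01] ((515.154052734375, -225.42124938964844), (23.08160400390625, 53.96359634399414), 87.05516052246094)
pad [265.90243902 206.55284553] 123 [ 524.62685607 -141.65231011   67.53063993] [ 3.04518999e-01 -2.43547735e-02  6.75306399e+01] ((521.0389404296875, -141.08377075195312), (20.684066772460938, 49.236507415771484), 85.27303314208984)
s6 bench 1.1642378086153258
pad [286.10116732 204.0233463 ] 257 [522.45782696 -99.46881589  64.6023435 ] [-0.31734571 -0.13041572 64.6023435 ] ((518.632568359375, -98.91973876953125), (24.913311004638672, 57.2678337097168), 85.97377014160156)
pad [265.9509434  206.39245283] 265 [ 520.90050747 -141.33976972   64.55769422] [-0.34235333 -0.08676547 64.55769422] ((518.4266357421875, -141.0664825439453), (24.041555404663086, 57.18633270263672), 87.29279327392578)
pad [245.42962963 208.46296296] 270 [ 518.22700215 -183.30320369   64.46193308] [-0.29286593 -0.09578396 64.46193308] ((516.1107788085938, -183.6089630126953), (23.689849853515625, 54.57265090942383), 87.56974029541016)
pad [224.70848708 210.82287823] 271 [ 516.53207602 -225.19616053   64.49014959] [-3.49320113e-01 -3.23770335e-02  6.44901496e+01] ((515.7272338867188, -225.42958068847656), (23.136348724365234, 52.67997360229492), 87.16058349609375)
```

Request:
carry_out --plan '[[5,[10,1.5,0],[0,0,0]],[5,[20,3,0],[0,0,0]],[5,[20,3,0],[0,0,0]],[5,[20,3,0],[0,0,0]],[5,[20,3,0],[0,0,0]],[5,[20,3,0],[0,0,0]],[5,[20,3,0],[0,0,0]],[5,[20,3,0],[0,0,0]],[5,[20,3,0],[0,0,0]],[5,[20,3,0],[0,0,0]],[5,[20,3,0],[0,0,0]],[5,[20,3,0],[0,0,0]],[5,[20,3,0],[0,0,0]],[5,[20,3,0],[0,0,0]],[5,[18,4,0],[0,0,0]],[5,[10,2,0],[0,0,0]],[5,[0,0,0],[0,0,0]],[5,[0,0,0],[0,0,0]]]'

```text
time_s: 13.77
eef_pos: [525.2, 159.2, 247.7]
ee_rot: [-0.0, 0.635, 0.773, -0.001]
force: [0.9, -0.5, -2.1]
grip_width: 0.196
```

```bash
python3 -c "
from h import *
go([525.5,159.6,195])"
```

```text
t 13.7667 p [525.2 159.2 247.7] F [ 0.9 -0.5 -2.1] w 0.19616508322912946 j [ 0.08  0.36  1.4  -0.    1.39 -0.11]
[[-1.936e-01  9.811e-01 -1.100e-03]
 [ 9.811e-01  1.936e-01 -4.000e-04]
 [-2.000e-04 -1.100e-03 -1.000e+00]]
shift [ 0.3  0.4 52.7]
```

Request:
carry_out --plan '[[5,[0,0,6],[0,0,0]],[5,[0,0,14],[0,0,0]],[5,[0,0,14],[0,0,0]],[5,[0,0,10],[0,0,0]],[5,[0,0,5],[0,0,0]],[5,[0,0,0],[0,0,0]],[5,[0,0,0],[0,0,0]]]'

```text
time_s: 14.35
eef_pos: [525.7, 158.9, 199.6]
ee_rot: [0.0, 0.635, 0.772, 0.0]
force: [-0.5, -0.2, -0.6]
grip_width: 0.198
```

```bash
python3 -c "
from h import *
go([525.5,159.6,112])
a=snap('scene','s7')['color'];w=snap('wrist','w7')['color']
cv2.imwrite('pics/s7c.png',cv2.resize(a[100:240,340:480],None,fx=4,fy=4,interpolation=2))
cv2.imwrite('pics/w7c.png',cv2.resize(w[60:360,220:420],None,fx=2,fy=2,interpolation=2))"
```

```text
t 14.35 p [525.7 158.9 199.6] F [-0.5 -0.2 -0.6] w 0.1978948734617504 j [ 0.08  0.39  1.47 -0.    1.28 -0.11]
[[-1.925e-01  9.813e-01  3.000e-04]
 [ 9.813e-01  1.925e-01 -0.000e+00]
 [-1.000e-04  3.000e-04 -1.000e+00]]
shift [ 0.7 -0.1 87.6]
```

View pics/s7c.png

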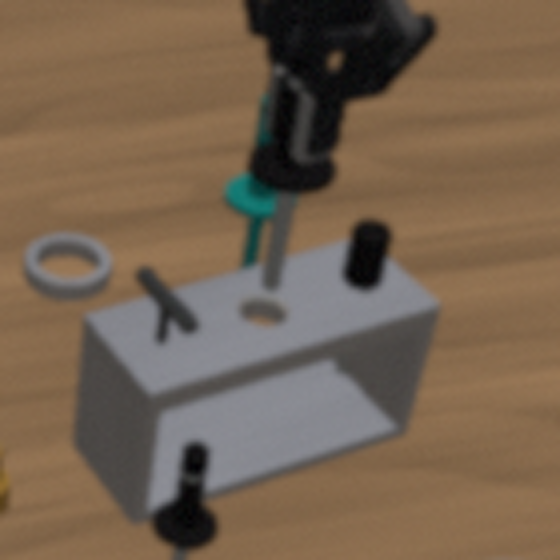

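View pics/w7c.png

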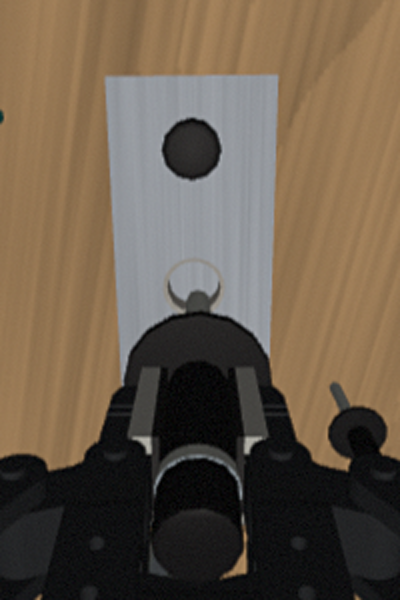

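Request:
carry_out --plan '[[5,[-1,-1,4],[0,0,0]],[5,[0,0,6],[0,0,0]],[5,[0,0,6],[0,0,0]],[5,[0,0,8],[0,0,0]],[5,[0,0,0],[0,0,0]]]'

```text
time_s: 14.87
eef_pos: [523.9, 158.0, 173.3]
ee_rot: [-0.001, 0.635, 0.772, -0.001]
force: [-1.1, -0.2, -2.4]
grip_width: 0.192
```

```bash
python3 -c "
from h import *
go([525.5,159.6,112])
a=snap('scene','s8')['color'];w=snap('wrist','w8')['color']
cv2.imwrite('pics/s8c.png',cv2.resize(a[100:240,340:480],None,fx=4,fy=4,interpolation=2))
cv2.imwrite('pics/w8c.png',cv2.resize(w[60:360,220:420],None,fx=2,fy=2,interpolation=2))"
```

```text
t 14.8667 p [523.9 158.  173.3] F [-1.1 -0.2 -2.4] w 0.19205893463675158 j [ 0.08  0.41  1.51  0.    1.22 -0.12]
[[-1.929e-01  9.812e-01 -3.200e-03]
 [ 9.812e-01  1.929e-01 -2.000e-04]
 [ 4.000e-04 -3.100e-03 -1.000e+00]]
shift [ 1.3  2.  61.3]
```

View pics/s8c.png

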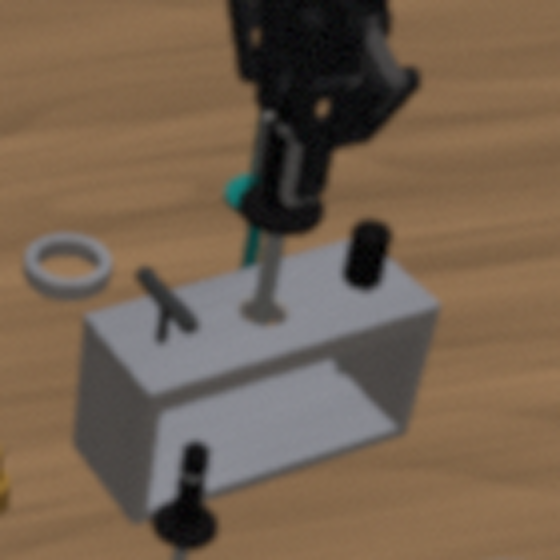

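Request:
carry_out --plan '[[5,[0,0.5,8],[0,0,0]],[5,[0,0,10],[0,0,0]],[5,[0,0,10],[0,0,0]],[5,[0,0,10],[0,0,0]],[5,[0,0,9],[0,0,0]],[5,[0,0,6],[0,0,0]],[5,[0,0,3],[0,0,0]],[5,[0,0,0],[0,0,0]],[5,[0,0,0],[0,0,0]]]'

```text
time_s: 15.72
eef_pos: [525.4, 158.2, 119.5]
ee_rot: [0.0, 0.635, 0.772, 0.0]
force: [-0.4, -0.2, -1.4]
grip_width: 0.195
```

Request:
carry_out --plan '[[5,[0,0,3],[0,0,0]],[5,[0,0,2],[0,0,0]],[5,[0,0,2],[0,0,0]],[5,[0,0,1],[0,0,0]],[5,[0,0,0],[0,0,0]],[5,[0,0,0],[0,0,0]]]'

```text
time_s: 16.22
eef_pos: [525.2, 158.1, 111.3]
ee_rot: [0.0, 0.635, 0.772, 0.0]
force: [0.1, -0.2, -1.5]
grip_width: 0.191
```

```bash
python3 -c "
from h import *
go([525.5,159.6,112])
a=snap('scene','s9')['color']
cv2.imwrite('pics/s9c.png',cv2.resize(a[100:240,340:480],None,fx=4,fy=4,interpolation=2))"
```

```text
t 16.2167 p [525.2 158.1 111.3] F [ 0.1 -0.2 -1.5] w 0.1912867987405488 j [ 0.08  0.49  1.58 -0.    1.08 -0.12]
[[-0.1929  0.9812  0.    ]
 [ 0.9812  0.1929 -0.    ]
 [-0.      0.     -1.    ]]
shift [ 1.4  0.5 -0.7]
```

View pics/s9c.png

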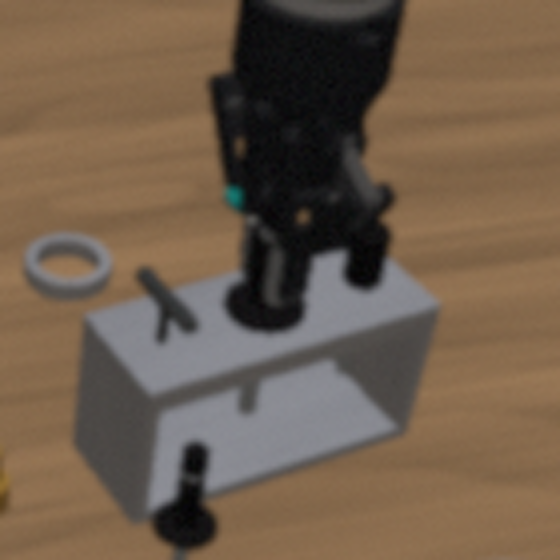

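Nearly seated; ease down until contact.

Request:
carry_out --plan '[[5,[0,0,1],[0,0,0]],[5,[0,0,0.5],[0,0,0]],[5,[0,0,0],[0,0,0]],[5,[0,0,0],[0,0,0]]]'

```text
time_s: 16.6
eef_pos: [525.2, 158.1, 109.8]
ee_rot: [-0.0, 0.635, 0.772, -0.0]
force: [0.3, -0.2, -0.8]
grip_width: 0.196
```

Request:
carry_out --plan '[[5,[0,0,1],[0,0,0]],[5,[0,0,0],[0,0,0]],[5,[0,0,0],[0,0,0]]]'

```text
time_s: 16.85
eef_pos: [525.3, 158.1, 109.7]
ee_rot: [0.0, 0.635, 0.772, 0.0]
force: [-2.6, -0.7, 7.1]
grip_width: 0.195
```

Request:
carry_out --plan '[[18,[0,0,0],[0,0,0]],[22,[0,0,0],[0,0,0]],[28,[0,0,0],[0,0,0]],[40,[0,0,0],[0,0,0]],[60,[0,0,0],[0,0,0]],[60,[0,0,0],[0,0,0]],[60,[0,0,0],[0,0,0]],[60,[0,0,0],[0,0,0]],[60,[0,0,0],[0,0,0]]]'

```text
time_s: 17.6
eef_pos: [525.2, 158.1, 108.8]
ee_rot: [-0.0, 0.635, 0.772, -0.0]
force: [0.1, 0.0, 0.1]
grip_width: 0.707
```

```bash
python3 -c "
from h import *
go([525.5,159.6,240])
snap('wrist','w10')"
```

```text
t 17.6 p [525.2 158.1 108.8] F [0.1 0.  0.1] w 0.7067578661824844 j [ 0.08  0.49  1.58  0.    1.07 -0.12]
[[-1.929e-01  9.812e-01 -1.000e-04]
 [ 9.812e-01  1.929e-01  0.000e+00]
 [ 0.000e+00 -1.000e-04 -1.000e+00]]
shift [   1.4    0.6 -131.2]
```

View pics/w10.png

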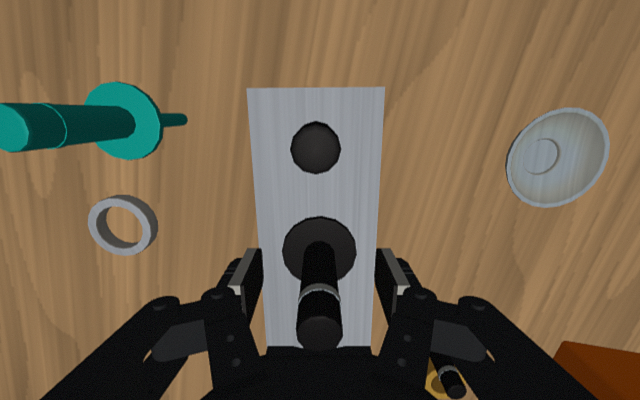

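Stylus sits upright, centred at about (320,250) and clear of both pads. Retreat upward.

Request:
carry_out --plan '[[60,[0,0,-5],[0,0,0]],[60,[0,0,-12],[0,0,0]],[60,[0,0,-15],[0,0,0]],[60,[0,0,-15],[0,0,0]],[60,[0,0,-15],[0,0,0]],[60,[0,0,-15],[0,0,0]],[60,[0,0,-15],[0,0,0]],[60,[0,0,-15],[0,0,0]],[60,[0,0,-15],[0,0,0]],[60,[0,0,-10],[0,0,0]],[60,[0,0,-4],[0,0,0]],[60,[0,0,0],[0,0,0]],[60,[0,0,0],[0,0,0]]]'

```text
time_s: 18.73
eef_pos: [525.0, 158.1, 244.2]
ee_rot: [-0.0, 0.635, 0.772, -0.0]
force: [-0.4, -1.1, 0.0]
grip_width: 0.701
```

```bash
python3 -c "
from h import *
go([525.5,159.6,240])
a=snap('scene','s11')['color']
cv2.imwrite('pics/s11c.png',cv2.resize(a[110:270,190:460],None,fx=2.9,fy=2.9,interpolation=2))"
sed -i "s/('scene0','s6')/('s11',)/" m.py; python3 m.py
```

```text
t 18.7333 p [525.  158.1 244.2] F [-0.4 -1.1  0. ] w 0.7008984109889412 j [ 0.08  0.36  1.4  -0.    1.38 -0.12]
[[-1.929e-01  9.812e-01 -8.000e-04]
 [ 9.812e-01  1.929e-01 -1.000e-04]
 [ 1.000e-04 -8.000e-04 -1.000e+00]]
shift [1.4 0.7 4.2]
s11 bench 1.1560049662986103
rack 1314 96.1981941340876 ((525.227783203125, 158.51763916015625), (73.3222427368164, 182.02305603027344), 11.70477294921875)
guard 160 [532.35101174 160.99033154 101.2740613 ]
108 207 [522.012284   199.8881355  117.37492907] [397.52187999  87.18701714 108.20504387] [564.35052691 226.92005243 124.94728761]
125 271 [521.77796805 162.13480211 130.15965461] [399.07924889  88.58484668 125.02641088] [563.46160403 229.53709524 144.91239775]
145 78 [530.49474833 156.37816751 150.0500424 ] [395.3731313  147.53630097 145.02022711] [536.82661011 214.59883206 159.72938342]
160 53 [529.01244835 156.71715763 165.3620264 ] [518.15117945 149.14688503 160.03079507] [534.92470356 166.05537231 167.67163351]
pad [286.14341085 204.11627907] 258 [522.72650605 -99.42311178  64.57315832] [-0.31069001 -0.1313425  64.57315832] ((519.503234863
[... 157 characters left out ...]
45780838] [-0.3429058  -0.08047992 64.45780838] ((517.36376953125, -141.012451171875), (23.990997314453125, 54.92496109008789), 87.24789428710938)
pad [245.46296296 208.51851852] 270 [ 518.43526988 -183.24940592   64.48187913] [-0.30396913 -0.11209947 64.48187913] ((515.98779296875, -183.40664672851562), (23.668176651000977, 54.86465072631836), 87.9907455444336)
pad [224.72893773 210.73626374] 273 [ 516.41367616 -225.13188174   64.61528433] [-3.36002651e-01 -2.34920628e-02  6.46152843e+01] ((516.7918701171875, -225.45143127441406), (23.13442039489746, 52.198883056640625), 87.53067016601562)
box ((518.7106323242188, -163.28857421875), (200.33572387695312, 103.78823852539062), 87.125732421875)
```

View pics/s11c.png

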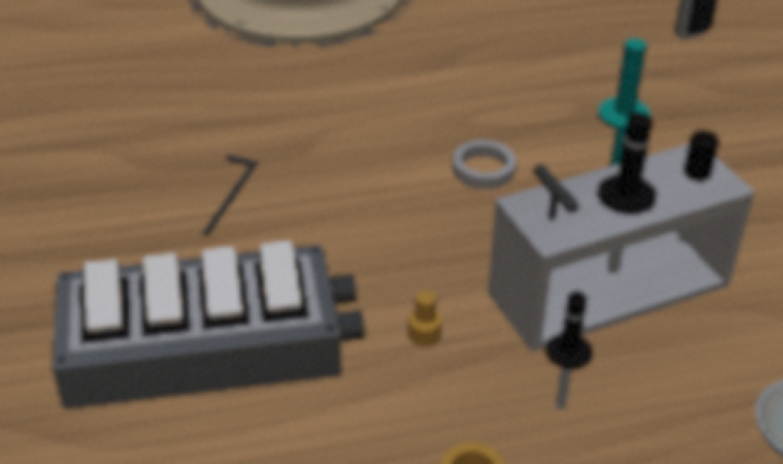

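All four rockers lean alike (crop x 103, 163, 223 and 283), and the stylus hangs upright in its hole at crop (628,190), with its guard on the rack and the gripper clear.

```bash
python3 -c "
from h import *
print(ctrl.finish_job())"
```

```text
the job is handed in; nothing more can be done
None
```

The job is done and handed in at about 18.8 s of the 42 s allowed. I lifted the black stylus from the rack and pressed the raised end of the odd rocker (third from the left in the scene view, at y ≈ -141) against its stop. I then hung the stylus back in its hole, let go and moved the gripper up clear.

- **Rockers:** in the last scene image the odd rocker's slope reads -0.34. The other three read -0.31, -0.30 and -0.34, within measurement scatter of where they started. The force on the last press rose to about 14 N with almost no further travel, so it was at its stop.
- **Stylus:** it is upright with its guard on the rack. The handle top reads z ≈ 165 mm in the camera depth, as before. It hangs about 2 mm from where it started, inside the hole's clearance.
- **Robot:** the measured force was near zero after release.

No check failed. The cameras disagreed by 2–3 mm on the rack and hole position, which the 7 mm of clearance around the shaft covered.

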